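Gauge a cart-wheel bush with a go/no-go plug gauge

ROBOT

A 6-joint arm with a two-finger parallel gripper is mounted at the origin on the work surface. World frame = base frame: x ahead of the robot, y to its left, z up, the work surface at z = 0. Lengths are in m, angles in rad, forces in N, time in s.
With the tool pointing down it reaches from about 0.35 to 0.85 m from the base axis. Payload 8.1 kg.
Tool frame: the origin (TCP) lies at the very end of the fingers, on their centre line; the grasp point (between the pads) lies robot.tcp_to_grasp behind it (robot.tcp_to_grasp is the distance from the TCP to the grasp point, in m); z points along the fingers, y is the line along which they close (so a half turn about z gives the same grasp; the last joint's range is limited). The gripper opens to 93 mm and grips with 3 to 60 N. Pads are 15 mm wide; open, the fingers measure 128 mm over their backs; the gripper's body (75 mm by 188 mm) begins 65 mm behind the grasp point.
Start: joints at [-1.396, 0.13, 1.488, -0, 1.523, -0.085], TCP at [0.154, -0.58, 0.219] pointing down, gripper open.
Joint ranges: [-2.96, 2.96], [-0.89, 2.26], [0.02, 2.5], [-1.34, 4.48], [0, 2.73], [-2.66, 2.66]. Speed limits (rad/s): [2.39, 2.39, 2.79, 3.14, 3.14, 3.14].

INTERFACE

Orientations are given as a rotation vector (axis times angle).
In Python, from plant import robot gives the robot as it stands. The module is installed in compiled form; this text tells all that it offers.
- The arm moves only by the shell command python3 -m pendant 'ROWS' [FORCE]. ROWS is JSON, a list that holds one entry, the list of rows, each a list of 5 numbers: the opening, from 0 (shut) to 1 (fully open), then the shift along the tool's x, y, z in cm, then the turn about the tool's z in degrees. In form: [[[fingers, x, y, z, roll], ...]]. A call has 1 to 8 rows; each row shifts and turns the commanded pose from where the row before left it, along the tool's axes as they then stand; what a row does not reach is not made up. A row lasts 1/10 s, in which the tool goes at most 50 mm and 8.59 degrees, less where a joint would pass 70% of its speed; a pose out of reach is approached as far as the arm can. A call is refused whole if a number of a shift passes 5 or a number of a turn 8.59, either way. A call with a gripper value outside its range is refused whole. The fingers move at their own pace and stop on an object; FORCE is the grip in N (left out, the last holds). Time passes only in rows, so rows that do not move let the fingers close. It gives the time, the measured TCP pose, the force, the opening and the grip force at its end, in the units of the state.
- robot.read_state(): the state, without advancing time (a new reading comes with each control period).
- robot.read_camera(name): name is "scene" or "top"; returns a dict with "img" (400x640x3 uint8, blue, green, red), "K" (3x3 intrinsics, pixels), "k1" (the pictures are not rectified: a ray, as slopes to the right and down, at radius r is drawn at 1 + k1 r^2 times it, then the intrinsics apply), "pose" (4x4, takes a point from camera to world coordinates). Camera axes: x right, y up, looking along -z (the intrinsics and any distortion apply to the point x, -y, -z); pixel columns grow to the right and rows downward; lengths in m; the calibration is good to about 2 mm. A picture is of the moment at which its call begins. There is no depth.
- robot.close_job(): hands the job in; it is judged then, once.
The state is a dict: "t": time; "q": joint angles; "dq": joint speeds; "joint_torque": joint torques, N m; "tool_pos": TCP position; "orientation": TCP orientation; "force": force on the tool from outside, world axes, zero at the start; "wrist_torque": the same for the moment, N m; "opening": finger opening in m; "gripper_force": force on a finger pad.
Only numpy, scipy, OpenCV 4.12 (cv2) and the standard library are available. Lean on these libraries where they do the work, as an engineer would, in place of code of your own. Each camera call takes 0.05 s, during which the arm holds its last target. There are 200 camera calls.

TASK

Check the bush in the cart-wheel hub for wear: take the plug gauge from its wooden stand, slide the long green-banded go end into the bush until the gauge's shoulder seats against the bush and bears on it with about 10 N, draw it out, turn the gauge round and hold the red-banded no-go end squarely and centrally against the mouth of the bush for a moment, again with about 10 N, to confirm that it will not enter. A gauge is never forced: stay below 20 N on the bush. Then lay the gauge back in the notches of its stand, either way round, let go, and leave the other things where they are.

Things in the scene. Friction and masses are not known exactly. Their poses are not given: they have to be found in the camera images.
- vise: blue bench vise, fixed, whose 80 mm wide jaws (tops 135 mm above the bench) clamp the hub by its barrel. The hub is 132 mm long with two flanges 78 mm across, 14 mm in from each end, and noses 46 mm across; its axis is 120 to 134 mm above the bench. Origin: middle of the vise's underside, on the bench; y along the hub's axis, its screw and T-bar to +x
- hub: grey wheel hub, axis level. Origin: centre of the end face to gauge; y points out along the bore's axis (gauge goes in along -y), z up. In this end sits a bronze bush, concentric, pressed in by hand: its 44 mm flange face, the mouth, stands 4 to 16 mm proud of the hub's face (not measured, varies). Bore 26 mm wide, 55 mm deep, open at the back. It stays put under the forces allowed
- stand: wooden gauge stand, fixed: base 120 x 70 x 12 mm with two saddles (10 mm thick, 39 mm either side of the middle) that carry the gauge's handle. Origin: middle of the underside; x along the lying gauge, z up. Notch floors are 30 mm above the bench, so the handle's axis lies at 45 mm; notches 36 mm wide at the bottom, with flared cheeks up to 46 mm
- gauge_mid (a point): plug gauge, about 340 g, balanced, lying level in the stand up to 6 mm off its middle lengthwise. Point: middle of the dark square handle (30 x 30 x 100 mm); x along the axis to the go end, z up. Go end: green band, plug 25 mm wide, 40 mm long, nose tapered over 4 mm. No-go end: red band, plug 29 mm wide, 20 mm long. The handle's square ends, 50 mm from this point, are the shoulders
- go_tip (a point): centre of the go plug's end face, on the gauge's axis, 90 mm from the handle's middle
- nogo_tip (a point): centre of the no-go plug's end face, on the gauge's axis, 70 mm from the handle's middle
- lube_can: bystander: yellow spray can, 58 mm in diameter, 150 mm tall, standing; origin at its underside
- spare_bush: bystander: loose bronze bush standing on its 44 mm flange, 55 mm tall; origin at its underside
- screwdriver: bystander: screwdriver with an orange handle lying on the bench
Not all that is in view belongs to the job. Of the things like the stand, leave any that is black or pink; of the rest the smaller one is meant.

How it is judged:
On the way, in this order (a step that is already met when the one before it is completed fails the run):
1. the go end is fully home in the bush: its shoulder bears on the bush's face with more than 5 N, plug in the bore (contact force between gauge_c0 and hub above 5 N and y of go_tip in the frame of hub below -0.018 m and distance between go_tip and hub below 0.045 m and angle between the x axis of gauge_mid and the y axis of hub, either way round below 0.1 rad), for 0.2 s.
2. the no-go end is pressed on the bush's mouth with more than 5 N, centred within 3 mm and square within 0.08 rad, and does not enter (contact force between gauge_c3 and hub above 5 N and y of nogo_tip in the frame of hub above 0.002 m and x of nogo_tip in the frame of hub between -0.003 and 0.003 m and z of nogo_tip in the frame of hub between -0.003 and 0.003 m and angle between the x axis of gauge_mid and the y axis of hub, either way round below 0.08 rad), for 0.3 s.
At the end, for the whole second after the job is handed in: The gauge lies in both notches of its stand, either way round: handle's middle within 20 mm lengthwise and 8 mm across of the stand's middle, its axis 42 to 49 mm above the bench and within 0.15 rad of the stand's x axis; can, spare bush and screwdriver within 30 mm of where they were (x of gauge_mid in the frame of stand between -0.02 and 0.02 m and y of gauge_mid in the frame of stand between -0.008 and 0.008 m and z of gauge_mid in the frame of stand between 0.042 and 0.049 m and angle between the x axis of gauge_mid and the x axis of stand, either way round below 0.15 rad and distance of each of lube_can, spare_bush, screwdriver from where it was at the start of the episode below 0.03 m); the robot touches nothing.
It fails at once if the gauge is forced: it bears on the bush or hub with more than 20 N (contact force between gauge and hub above 20 N).
It fails at once if a bystander is pushed more than 30 mm (distance of any of lube_can, spare_bush, screwdriver from where it was at the start of the episode above 0.03 m).
It also fails if it takes over 72 s, if anything falls off the work surface, if the arm or the gripper's body presses on something with over 40 N, if the wrist force passes 120 N, or if a joint passes its speed limit or range.

## Working session

There is one attempt and no reset: what is moved stays moved. The work goes in short steps, Python scripts to look and compute and a shell command to move; the robot and the scene stay as the last step left them, time stands still between calls to the robot, and variables do not carry over. Pictures are saved under pics/ and viewed, at most 10 in all, crops included, and the job is handed in when it is done.

```bash
mkdir -p pics; ls; cat > h.py <<'E'
import numpy as np, cv2
from plant import robot
from scipy.spatial.transform import Rotation as R
def cam(n):
    c=robot.read_camera(n); return c
def und(c,uv):
    K=np.array(c["K"]); k=c["k1"]
    return cv2.undistortPoints(np.array(uv,float).reshape(-1,1,2),K,np.array([k,0,0,0,0.]))[:,0]
def onplane(c,uv,z):
    P=np.array(c["pose"]); s=und(c,uv)
    d=np.c_[s[:,0],-s[:,1],-np.ones(len(s))]@P[:3,:3].T
    o=P[:3,3]; return o+d*((z-o[2])/d[:,2])[:,None]
def proj(c,X):
    P=np.array(c["pose"]); X=np.atleast_2d(X); p=(X-P[:3,3])@P[:3,:3]
    p=np.c_[p[:,0],-p[:,1],-p[:,2]]
    return cv2.projectPoints(p,np.zeros(3),np.zeros(3),np.array(c["K"]),np.array([c["k1"],0,0,0,0.]))[0][:,0]
E
python3 - <<'E'
from h import *
for n in("scene","top"):
    c=cam(n); cv2.imwrite(f"pics/{n}0.png",c["img"]); print(n,np.round(c["pose"],3).tolist(),np.array(c["K"]).tolist(),c["k1"])
s=robot.read_state(); print(s, robot.tcp_to_grasp)
E
```

```text
pics
scene [[0.057, -0.73, 0.682, 1.291], [0.998, 0.051, -0.029, 0.06], [-0.014, 0.682, 0.731, 0.925], [0.0, 0.0, 0.0, 1.0]] [[398.8651293007496, 0.0, 318.8798088608398], [0.0, 398.8651293007496, 201.91425063392433], [0.0, 0.0, 1.0]] -0.062005680086287374
top [[0.09, 0.974, -0.207, 0.311], [-0.996, 0.087, -0.024, 0.081], [-0.005, 0.208, 0.978, 1.161], [0.0, 0.0, 0.0, 1.0]] [[415.550165246862, 0.0, 317.0835576433732], [0.0, 415.550165246862, 196.88184977271248], [0.0, 0.0, 1.0]] 0.023806353321589677
{'t': 0.1, 'q': array([-1.39643636e+00,  1.31083746e-01,  1.48917005e+00, -1.66645969e-05,
        1.52300123e+00, -8.53728519e-02]), 'dq': array([-8.46407799e-05, -2.06202392e-03, -3.57134308e-03, -7.11396207e-05,
       -1.90955593e-03, -5.92015203e-04]), 'joint_torque': array([ 5.19648747e-04, -5.61341214e+01, -4.93095446e+01,  7.71464291e-02,
        2.91238603e-02, -2.20662145e-05]), 'tool_pos': array([ 0.15403497, -0.57935778,  0.21769366]), 'orientation': array([-3.11349177e+00, -4.06627805e-01,  1.42189840e-04]), 'force': array([ 0.02587002, -0.25148867, -0.30393642]), 'wrist_torque': array([ 0.05678489, -0.00650509, -0.01737556]), 'gripper_force': 0.0, 'opening': 0.09315879650277852} 0.0188
```

View pics/scene0.png

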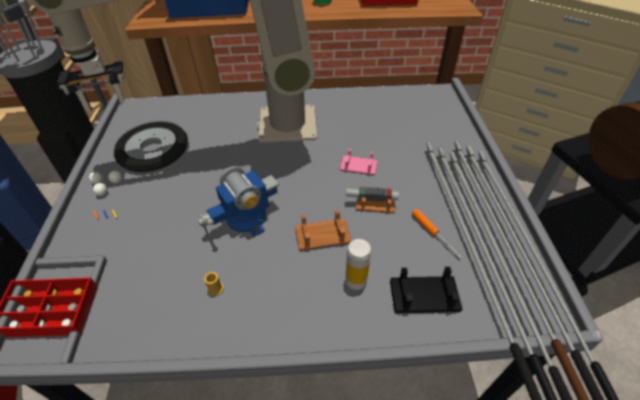

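View pics/top0.png

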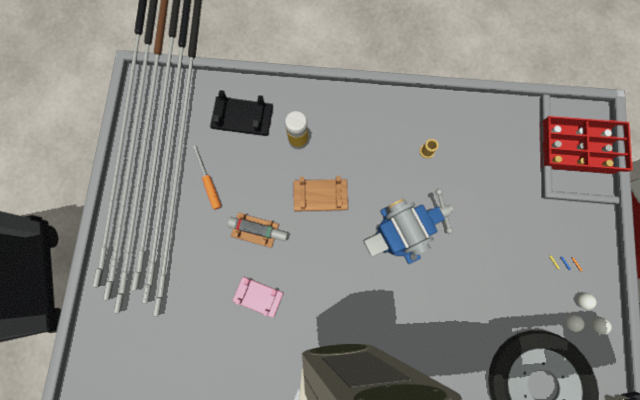

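```bash
python3 - <<'E'
from h import *
t=cv2.imread("pics/top0.png"); s=cv2.imread("pics/scene0.png")
z=lambda im,x,y,w,h:cv2.resize(im[y:y+h,x:x+w],(400,300),interpolation=cv2.INTER_CUBIC)
a=z(t,216,195,80,60); b=z(t,360,190,100,75); c=z(s,335,175,80,60); d=z(s,195,160,100,75)
cv2.imwrite("pics/crop1.png",np.vstack([np.hstack([a,b]),np.hstack([c,d])]))
E
```

```text
(no output)
```

View pics/crop1.png

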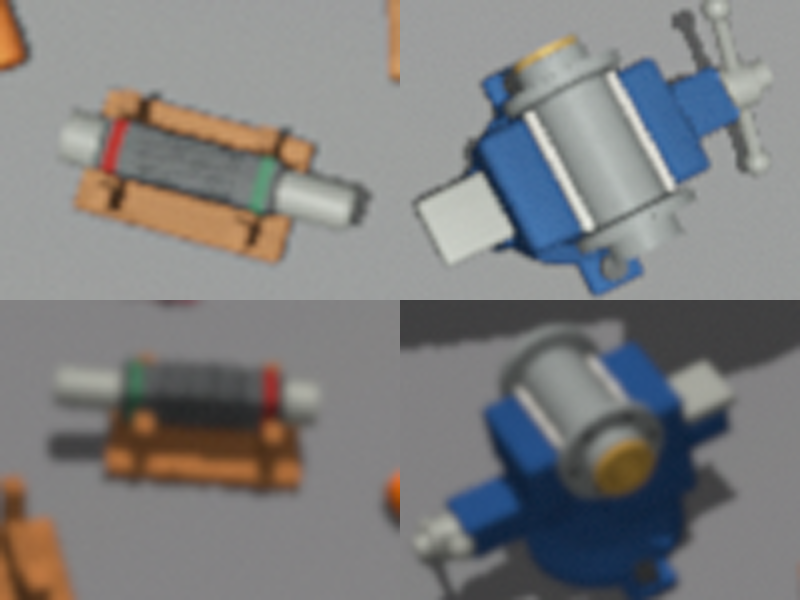

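The four stand-like things in the top view are black (241,115), pink (258,297), large wooden and empty (320,195), and small wooden with the gauge (256,230). The small wooden one is meant: it is neither black nor pink, and it is the smaller of the two left. The crop confirms it. The gauge's red end is at the upper left (229,222) and its green end at the lower right (289,236). In the top view, the bronze mouth of the hub is at (397,204).

```bash
python3 - <<'E'
from h import *
C={n:cam(n) for n in("top","scene")}
for n in C:
    C[n]["avg"]=np.mean([cam(n)["img"].astype(float) for _ in range(3)],0).astype(np.uint8); cv2.imwrite(f"pics/avg_{n}.png",C[n]["avg"])
import pickle; pickle.dump(C,open("C.pkl","wb"))
t=C["top"]
# gauge tips (picked) on z=.045
print("nogo,go",onplane(t,[[228.6,222],[289,236]],.045))
for nm,z,uv in [("can top",.15,[[296,119]]),("bush",.055,[[430,146]]),("stripes",.135,[[391.75,218.75],[407.5,247],[413,208.75],[428,237.5]]),("bronze top edge",.15,[[397,201.5]]),("sd",.01,[[210,192],[195,147]])]: print(nm,onplane(t,uv,z))
im=np.vstack([np.hstack([cv2.resize(C[n]["avg"][y:y+37,x:x+50],(400,296),interpolation=cv2.INTER_CUBIC) for n,x,y in [("top",380,195),("scene",222,163)]]),
 np.hstack([cv2.resize(C["top"]["avg"][y:y+37,x:x+50],(400,296),interpolation=cv2.INTER_CUBIC) for x,y in [(220,205),(248,215)]])])
cv2.imwrite("pics/crop2.png",im)
for n in C:
    h=cv2.cvtColor(C[n]["avg"],cv2.COLOR_BGR2HSV); 
    m=cv2.inRange(h,(12,110,60),(30,255,255)); k,l,s,ce=cv2.connectedComponentsWithStats(m)
    print(n,[(s[i].tolist(),ce[i].round(2).tolist()) for i in range(1,k) if s[i][4]>15])
E
```

```text
nogo,go [[0.45591623 0.34014632 0.045     ]
 [0.43258445 0.17317005 0.045     ]]
can top [[0.72469773 0.17784527 0.15      ]]
bush [[ 0.71639719 -0.19273928  0.055     ]]
stripes [[ 0.48847477 -0.08490918  0.135     ]
 [ 0.42188265 -0.12694176  0.135     ]
 [ 0.51849421 -0.13640847  0.135     ]
 [ 0.44976753 -0.17605816  0.135     ]]
bronze top edge [[ 0.53018738 -0.09314644  0.15      ]]
sd [[0.5410469  0.41230347 0.01      ]
 [0.66989025 0.4746245  0.01      ]]
top [([155, 0, 13, 54, 279], [160.38, 25.47]), ([288, 131, 20, 16, 174], [298.36, 139.64]), ([420, 140, 18, 18, 228], [428.46, 148.46]), ([553, 156, 9, 6, 46], [557.26, 158.74]), ([577, 157, 7, 7, 33], [580.7, 160.76]), ([603, 160, 11, 6, 52], [608.1, 162.87]), ([203, 175, 17, 34, 263], [210.84, 192.07]), ([294, 177, 54, 34, 1624], [320.02, 194.71]), ([237, 214, 41, 15, 190], [257.69, 220.45]), ([231, 229, 43, 18, 338], [252.46, 237.64]), ([550, 256, 9, 13, 29], [554.0, 262.0]), ([572, 258, 10, 13, 26], [576.81, 264.0])]
scene [([82, 0, 184, 96, 9132], [166.9, 44.99]), ([301, 0, 182, 30, 4262], [389.4, 14.14]), ([31, 6, 5, 1
[... 255 characters left out ...]
07.34, 92.06]), ([84, 91, 15, 11, 113], [91.35, 95.88]), ([0, 96, 21, 11, 189], [9.31, 101.52]), ([87, 104, 15, 19, 138], [93.73, 111.62]), ([630, 104, 10, 7, 27], [635.78, 106.48]), ([0, 107, 39, 36, 836], [17.2, 124.75]), ([244, 195, 14, 13, 134], [250.58, 201.26]), ([356, 197, 39, 15, 416], [375.04, 205.11]), ([112, 210, 5, 8, 19], [114.16, 213.42]), ([296, 211, 55, 39, 1334], [322.25, 233.55]), ([414, 210, 23, 24, 181], [424.75, 221.66]), ([346, 263, 22, 22, 336], [356.35, 274.11]), ([204, 272, 20, 24, 307], [213.22, 283.68]), ([52, 289, 5, 6, 24], [54.04, 291.46]), ([74, 288, 8, 6, 42], [77.64, 290.6]), ([23, 290, 9, 6, 46], [27.17, 292.54]), ([556, 341, 31, 59, 229], [570.08, 369.41])]
```

View pics/crop2.png

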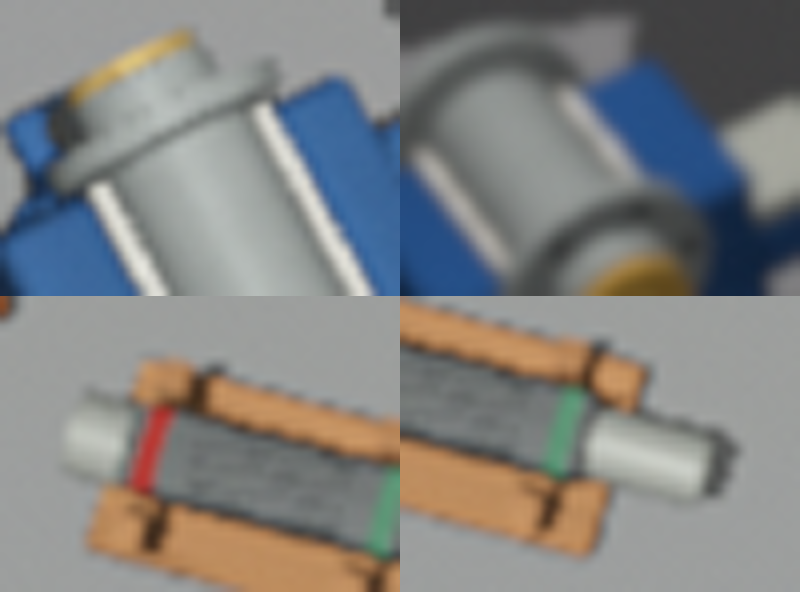

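```bash
cat > fit.py <<'E'
from h import *
import pickle; C=pickle.load(open("C.pkl","rb")); t=C["top"]; s=C["scene"]
g=lambda pts,x0,y0,k=8:[((u+.5)/k-.5+x0,(v+.5)/k-.5+y0) for u,v in pts]
# gauge mid/yaw from bands (top of handle z=.06)
b=onplane(t,g([(155,154)],220,205)+g([(167,136)],248,215),.06)
print("bands",b.round(4).tolist(),"mid",b.mean(0).round(4),"yaw(go)",np.arctan2(*(b[1]-b[0])[1::-1]).round(3),np.linalg.norm(b[1]-b[0]))
for z in(.120,.127,.134):
    f=onplane(t,g([(50,182),(280,66)],380,195),z); d=f[1]-f[0]
    yf=np.arctan2(d[0],-d[1])
    e=onplane(t,g([(68,97),(192,38)],380,195),z)
    st=onplane(t,g([(105,190),(150,290),(265,110),(355,290)],380,195),.135)
    ys=[np.arctan2(*(st[i]-st[i+1])[1::-1]) for i in(0,2)]
    r0=onplane(s,[[250.58,201.26]],z)[0]
    print(z,"flange",np.linalg.norm(d).round(4),f.mean(0).round(4),"yaw",yf.round(3),np.round(ys,3),"face",np.linalg.norm(e[1]-e[0]).round(4),e.mean(0).round(4),np.arctan2(*( (e[1]-e[0])*[1,-1,1])[:2]).round(3),"scene",r0.round(4))
E
python3 fit.py
```

```text
bands [[0.4516, 0.3085, 0.06], [0.4379, 0.2277, 0.06]] mid [0.4447 0.2681 0.06  ] yaw(go) -1.739 0.08200613543417805
0.12 flange 0.0832 [ 0.5153 -0.1076  0.12  ] yaw 0.555 [0.475 0.506] face 0.0445 [ 0.5326 -0.0955  0.12  ] 0.534 scene [ 0.525  -0.0974  0.12  ]
0.127 flange 0.0826 [ 0.514  -0.1063  0.127 ] yaw 0.555 [0.475 0.506] face 0.0442 [ 0.5311 -0.0943  0.127 ] 0.534 scene [ 0.5317 -0.0961  0.127 ]
0.134 flange 0.0821 [ 0.5126 -0.105   0.134 ] yaw 0.555 [0.475 0.506] face 0.0439 [ 0.5296 -0.0932  0.134 ] 0.534 scene [ 0.5384 -0.0947  0.134 ]
```

```bash
cat > to.py <<'E'
# print the shift (tool axes, cm) and roll (deg) to a target x y z yaw(tool x)
import sys; from h import *
s=robot.read_state(); M=R.from_rotvec(s["orientation"]).as_matrix(); p=s["tool_pos"]
y=np.arctan2(M[1,0],M[0,0]); print("t",round(s["t"],2),"p",p.round(4),"yaw",round(y,4),"tilt",np.round(M[:2,2],4),"q6",s["q"][5].round(2),"F",s["force"].round(1),"grip",round(float(s["gripper_force"]),1),round(s["opening"],4))
if len(sys.argv)>3:
    T=np.array(list(map(float,sys.argv[1:4]))); print("shift cm",(M.T@(T-p)*100).round(2))
    if len(sys.argv)>4: print("roll deg",round(np.degrees(-(float(sys.argv[4])-y)),2))
E
P="python3 -m pendant"
python3 -m pendant '[[[1,4,-1.9,-1,0],[1,4,-1.9,-1,0],[1,4,-1.9,-1,0],[1,4,-1.9,-1,0],[1,4,-1.9,-1,0],[1,4,-1.9,-1,0],[1,4,-1.9,-1,0],[1,4,-1.9,-1,0]]]'
python3 -m pendant '[[[1,1.27,-4.25,0,0],[1,1.27,-4.25,0,0],[1,1.27,-4.25,0,0],[1,1.27,-4.25,0,0],[1,1.27,-4.25,0,0],[1,1.27,-4.25,0,0],[1,1.27,-4.25,0,0]]]'
python3 -m pendant '[[[1,1.27,-4.25,0,0],[1,1.27,-4.25,0,0],[1,1.27,-4.25,0,0],[1,1.27,-4.25,0,0],[1,1.27,-4.25,0,0],[1,1.27,-4.25,0,0],[1,1.27,-4.25,0,0]]]'
python3 -m pendant '[[[1,0,0,0,-8.2],[1,0,0,0,-8.2],[1,0,0,0,-8.2],[1,0,0,0,-8.2],[1,0,0,0,-8.2],[1,0,0,0,-8.2],[1,0,0,0,-8.2],[1,0,0,0,-8.2]]]'
python3 to.py .4447 .2681 .12 1.41
```

```text
t: 1.3
tool_pos: [0.4255, -0.3494, 0.2993]
orientation: [3.115, 0.407, 0.001]
force: [0.8, -0.3, 0.4]
opening: 0.0931
gripper_force: 0.0
t: 2.0
tool_pos: [0.4336, -0.0387, 0.2989]
orientation: [3.115, 0.406, 0.001]
force: [-0.2, 0.4, 0.4]
opening: 0.0932
gripper_force: 0.0
t: 2.7
tool_pos: [0.4431, 0.2719, 0.2989]
orientation: [-3.115, -0.407, -0.001]
force: [1.1, 0.5, 0.8]
opening: 0.0933
gripper_force: 0.0
t: 3.5
tool_pos: [0.4434, 0.2699, 0.2988]
orientation: [2.392, 2.037, 0.0]
force: [0.3, -0.6, -0.1]
opening: 0.0928
gripper_force: 0.0
t 3.5 p [0.4434 0.2699 0.2988] yaw 1.4107 tilt [0.0002 0.0001] q6 0.61 F [ 0.3 -0.6 -0.1] grip 0.0 0.0928
shift cm [-0.16  0.16 17.88]
roll deg 0.04
```

```bash

python3 -m pendant '[[[1,-0.16,0.16,4,0],[1,0,0,4,0],[1,0,0,4,0],[1,0,0,4,0],[1,0,0,4,0],[1,0,0,3,0],[1,0,0,2,0],[1,0,0,1,0]]]'
python3 to.py .4447 .2681 .026 1.41
python3 - <<'E'
from h import *
a=cam("top")["img"][170:290,180:340]; b=cam("scene")["img"][130:250,300:460]
cv2.imwrite("pics/near.png",np.hstack([cv2.resize(a,(400,300),interpolation=2),cv2.resize(b,(400,300),interpolation=2)]))
E
```

```text
t: 4.3
tool_pos: [0.4431, 0.2674, 0.0363]
orientation: [-2.397, -2.029, 0.005]
force: [-0.3, -0.7, 0.1]
opening: 0.0929
gripper_force: 0.0
t 4.3 p [0.4431 0.2674 0.0363] yaw 1.4047 tilt [-0.0031 -0.0015] q6 0.61 F [-0.3 -0.7  0.1] grip 0.0 0.0929
shift cm [0.1  0.15 1.03]
roll deg -0.3
```

View pics/near.png

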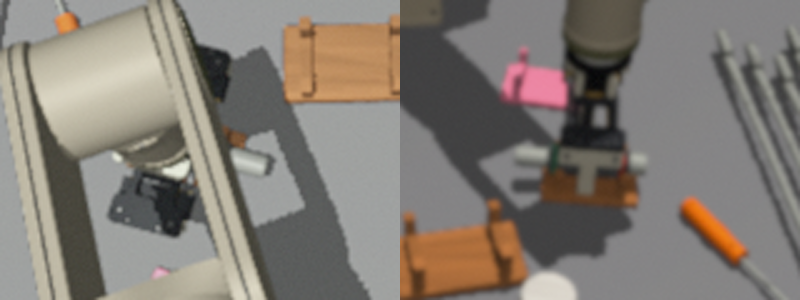

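The view from close by shows the fingers astride the middle of the handle, with the finger at (587,170) in the right crop. The go plug sticks out to the left and the no-go plug to the right. I'll lower and grip.

```bash

python3 -m pendant '[[[1,0.1,0.1,0.5,0],[1,0,0,0.5,0],[1,0,0,0,0],[0.5,0,0,0,0],[0.2,0,0,0,0],[0.2,0,0,0,0],[0.2,0,0,0,0],[0.2,0,0,0,0]]]' 40
python3 to.py
python3 -m pendant '[[[0.2,0,0,0,0],[0.2,0,0,0,0],[0.2,0,0,0,0],[0.2,0,0,0,0],[0.2,0,0,0,0],[0.2,0,0,0,0]]]'
python3 to.py
```

```text
t: 5.2
tool_pos: [0.4459, 0.269, 0.0288]
orientation: [2.398, 2.03, 0.0]
force: [-0.1, -0.1, 0.6]
opening: 0.0579
gripper_force: 0.0
t 5.2 p [0.4459 0.269  0.0288] yaw 1.4048 tilt [0.0002 0.0001] q6 0.61 F [-0.1 -0.1  0.6] grip 0.0 0.0579
t: 5.8
tool_pos: [0.4459, 0.2689, 0.0286]
orientation: [2.398, 2.029, 0.0]
force: [1.5, 0.1, -0.7]
opening: 0.0295
gripper_force: 40.0
t 5.8 p [0.4459 0.2689 0.0286] yaw 1.4047 tilt [ 0.0002 -0.    ] q6 0.61 F [ 1.5  0.1 -0.7] grip 40.0 0.0295
```

```bash

python3 -m pendant '[[[0.2,0,0,-1,0],[0.2,0,0,-3,0],[0.2,0,0,-4,0],[0.2,0,0,-4,0],[0.2,0,0,-4,0],[0.2,0,0,-4,0],[0.2,0,0,-2,0],[0.2,0,0,0,0]]]'
python3 -m pendant '[[[0.2,-3.3,3.05,0,0],[0.2,-3.3,3.05,0,0],[0.2,-3.3,3.05,0,0],[0.2,-3.3,3.05,0,0],[0.2,-3.3,3.05,0,0],[0.2,-3.3,3.05,0,0],[0.2,-3.3,3.05,0,0],[0.2,-3,3.05,0,0]]]'
python3 -m pendant '[[[0.2,0,0,0,8.35],[0.2,0,0,0,8.35],[0.2,0,0,0,8.35],[0.2,0,0,0,8.35],[0.2,0,0,0,8.35],[0.2,0,0,0,8.35],[0.2,0,0,0,0]]]'
python3 to.py .643 -.029 .110 .53
```

```text
t: 6.6
tool_pos: [0.4474, 0.2698, 0.2532]
orientation: [2.397, 2.029, 0.01]
force: [0.2, 0.7, -3.0]
opening: 0.0296
gripper_force: 40.0
t: 7.4
tool_pos: [0.6429, -0.0306, 0.2459]
orientation: [-2.396, -2.027, 0.004]
force: [0.1, 1.1, -2.1]
opening: 0.0293
gripper_force: 40.0
t: 8.1
tool_pos: [0.6422, -0.0287, 0.246]
orientation: [-3.031, -0.819, 0.006]
force: [1.0, 0.3, -2.1]
opening: 0.0297
gripper_force: 40.0
t 8.1 p [ 0.6422 -0.0287  0.246 ] yaw 0.5279 tilt [-0.0039  0.0006] q6 0.92 F [ 1.   0.3 -2.1] grip 40.0 0.0297
shift cm [ 0.1  0.1 13.6]
roll deg -0.12
```

```bash

python3 -m pendant '[[[0.2,0,0.1,3,0],[0.2,0,0,3,0],[0.2,0,0,3,0],[0.2,0,0,2.5,0],[0.2,0,0,1.5,0],[0.2,0,0,0.6,0],[0.2,0,0,0,0],[0.2,0,0,0,0]]]'
python3 to.py .643 -.029 .110 .53
python3 - <<'E'
from h import *
a=cam("top")["img"][150:270,330:490]; b=cam("scene")["img"][145:265,190:350]
cv2.imwrite("pics/near2.png",np.hstack([cv2.resize(a[:90,:120],(400,300),interpolation=2),cv2.resize(b,(400,300),interpolation=2)]))
E
```

```text
t: 8.9
tool_pos: [0.6447, -0.0298, 0.1141]
orientation: [3.031, 0.824, 0.003]
force: [0.2, 0.0, -3.4]
opening: 0.0297
gripper_force: 40.0
t 8.9 p [ 0.6447 -0.0298  0.1141] yaw 0.5311 tilt [ 0.002  -0.0002] q6 0.91 F [ 0.2  0.  -3.4] grip 40.0 0.0297
shift cm [-0.11 -0.16  0.41]
roll deg 0.07
```

View pics/near2.png

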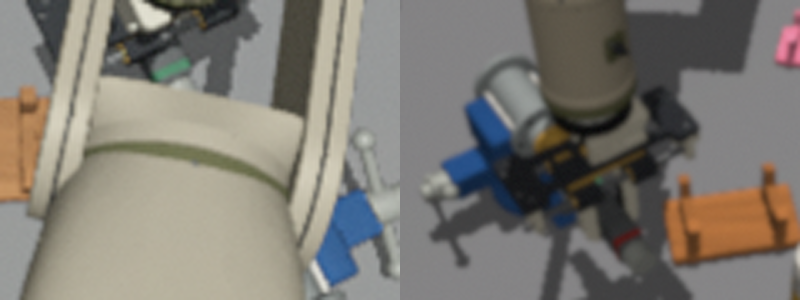

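```bash
cat > g.py <<'E'
# guard: axial/lateral/vertical force and TCP in hub frame; exit 1 when |axial| force or lateral exceeds limit
import sys; from h import *
s=robot.read_state(); A=.53; y=np.array([np.cos(A),np.sin(A),0]); x=np.array([np.sin(A),-np.cos(A),0])
f=s["force"]; p=s["tool_pos"]; M=R.from_rotvec(s["orientation"]).as_matrix()
print("t %.1f out %.4f lat %.4f z %.4f yaw %.3f tilt %.4f | Fout %.1f Flat %.1f Fz %.1f T %s"%(s["t"],p@y,p@x,p[2],np.arctan2(M[1,0],M[0,0]),M[:,2]@y,f@y,f@x,f[2],s["wrist_torque"].round(2)))
L=float(sys.argv[1]) if len(sys.argv)>1 else 4
sys.exit(abs(f@y)>L or abs(f@x)>L+2 or abs(f[2]+3)>L+4)
E
q="python3 -m pendant"
python3 -m pendant '[[[0.2,0,-0.05,0.35,0],[0.2,-1,0,0,0],[0.2,-1,0,0,0],[0.2,0,0,0,0],[0.2,0,0,0,0]]]' >/dev/null; python3 g.py &&
python3 -m pendant '[[[0.2,-0.5,0,0,0],[0.2,0,0,0,0],[0.2,0,0,0,0]]]' >/dev/null; python3 g.py &&
python3 -m pendant '[[[0.2,-0.2,0,0,0],[0.2,0,0,0,0]]]' >/dev/null; python3 g.py &&
python3 -m pendant '[[[0.2,-0.2,0,0,0],[0.2,0,0,0,0]]]' >/dev/null; python3 g.py &&
python3 -m pendant '[[[0.2,-0.2,0,0,0],[0.2,0,0,0,0]]]' >/dev/null; python3 g.py
```

```text
t 9.5 out 0.5201 lat 0.3508 z 0.1094 yaw 0.530 tilt 0.0002 | Fout -0.3 Flat 0.3 Fz -3.5 T [ 0.04 -0.    0.01]
t 9.5 out 0.5201 lat 0.3508 z 0.1094 yaw 0.530 tilt 0.0002 | Fout -0.3 Flat 0.3 Fz -3.5 T [ 0.04 -0.    0.01]
t 9.5 out 0.5201 lat 0.3508 z 0.1094 yaw 0.530 tilt 0.0002 | Fout -0.3 Flat 0.3 Fz -3.5 T [ 0.04 -0.    0.01]
t 9.5 out 0.5201 lat 0.3508 z 0.1094 yaw 0.530 tilt 0.0002 | Fout -0.3 Flat 0.3 Fz -3.5 T [ 0.04 -0.    0.01]
t 9.5 out 0.5201 lat 0.3508 z 0.1094 yaw 0.530 tilt 0.0002 | Fout -0.3 Flat 0.3 Fz -3.5 T [ 0.04 -0.    0.01]False
False
False
False
False
```

```bash
sed -i 's/sys.exit(\(.*\))$/sys.exit(int(\1))/' g.py
python3 -m pendant '[[[0.2,-0.7,0,-0.1,0],[0.2,0,0,0,0],[0.2,0,0,0,0]]]' >/dev/null; python3 g.py &&
python3 -m pendant '[[[0.2,-0.2,0,0,0],[0.2,0,0,0,0]]]' >/dev/null && python3 g.py &&
python3 -m pendant '[[[0.2,-0.2,0,0,0],[0.2,0,0,0,0]]]' >/dev/null && python3 g.py &&
python3 -m pendant '[[[0.2,-0.1,0,0,0],[0.2,0,0,0,0]]]' >/dev/null && python3 g.py &&
python3 -m pendant '[[[0.2,-0.1,0,0,0],[0.2,0,0,0,0]]]' >/dev/null && python3 g.py &&
python3 -m pendant '[[[0.2,-0.1,0,0,0],[0.2,0,0,0,0]]]' >/dev/null && python3 g.py &&
python3 -m pendant '[[[0.2,-0.1,0,0,0],[0.2,0,0,0,0]]]' >/dev/null && python3 g.py &&
python3 -m pendant '[[[0.2,-0.1,0,0,0],[0.2,0,0,0,0]]]' >/dev/null && python3 g.py &&
python3 -m pendant '[[[0.2,-0.1,0,0,0],[0.2,0,0,0,0]]]' >/dev/null && python3 g.py
```

```text
t 9.8 out 0.5135 lat 0.3507 z 0.1103 yaw 0.530 tilt 0.0002 | Fout 0.4 Flat -0.1 Fz -3.3 T [-0.01 -0.03  0.06]
t 10.0 out 0.5114 lat 0.3506 z 0.1101 yaw 0.530 tilt -0.0001 | Fout 0.1 Flat 0.7 Fz -2.9 T [-0.   -0.01  0.03]
t 10.2 out 0.5093 lat 0.3505 z 0.1100 yaw 0.530 tilt -0.0002 | Fout 1.1 Flat 1.1 Fz -3.8 T [-0.05 -0.02 -0.05]
t 10.4 out 0.5084 lat 0.3506 z 0.1101 yaw 0.530 tilt -0.0001 | Fout -0.8 Flat 0.6 Fz -2.8 T [ 0.01 -0.01 -0.  ]
t 10.6 out 0.5074 lat 0.3506 z 0.1101 yaw 0.530 tilt -0.0001 | Fout 0.8 Flat 0.6 Fz -3.4 T [-0.09 -0.04  0.  ]
t 10.8 out 0.5064 lat 0.3506 z 0.1101 yaw 0.530 tilt -0.0001 | Fout 0.1 Flat 0.1 Fz -3.3 T [ 0.01 -0.03  0.  ]
t 11.0 out 0.5054 lat 0.3506 z 0.1101 yaw 0.530 tilt -0.0001 | Fout 0.7 Flat 0.2 Fz -3.9 T [ 0.02 -0.02 -0.06]
t 11.2 out 0.5044 lat 0.3506 z 0.1101 yaw 0.530 tilt -0.0000 | Fout -0.3 Flat 0.3 Fz -2.2 T [-0.01 -0.01  0.01]
t 11.4 out 0.5034 lat 0.3506 z 0.1101 yaw 0.530 tilt -0.0001 | Fout -0.5 Flat 0.3 Fz -2.6 T [0.01 0.01 0.01]
```

```bash

python3 -m pendant '[[[0.2,-0.1,0,0,0],[0.2,0,0,0,0]]]' >/dev/null && python3 g.py &&
python3 -m pendant '[[[0.2,-0.1,0,0,0],[0.2,0,0,0,0]]]' >/dev/null && python3 g.py &&
python3 -m pendant '[[[0.2,-0.1,0,0,0],[0.2,0,0,0,0]]]' >/dev/null && python3 g.py &&
python3 -m pendant '[[[0.2,-0.1,0,0,0],[0.2,0,0,0,0]]]' >/dev/null && python3 g.py &&
python3 -m pendant '[[[0.2,-0.1,0,0,0],[0.2,0,0,0,0]]]' >/dev/null && python3 g.py &&
python3 -m pendant '[[[0.2,-0.1,0,0,0],[0.2,0,0,0,0]]]' >/dev/null && python3 g.py &&
python3 -m pendant '[[[0.2,-0.1,0,0,0],[0.2,0,0,0,0]]]' >/dev/null && python3 g.py &&
python3 -m pendant '[[[0.2,-0.1,0,0,0],[0.2,0,0,0,0]]]' >/dev/null && python3 g.py &&
python3 -m pendant '[[[0.2,-0.1,0,0,0],[0.2,0,0,0,0]]]' >/dev/null && python3 g.py &&
python3 -m pendant '[[[0.2,-0.1,0,0,0],[0.2,0,0,0,0]]]' >/dev/null && python3 g.py
```

```text
t 11.6 out 0.5024 lat 0.3506 z 0.1101 yaw 0.530 tilt -0.0001 | Fout -0.1 Flat -0.1 Fz -3.9 T [-0.   -0.03 -0.  ]
t 11.8 out 0.5014 lat 0.3506 z 0.1102 yaw 0.530 tilt 0.0001 | Fout 0.0 Flat -0.8 Fz -2.3 T [-0.02 -0.01 -0.06]
t 12.0 out 0.5007 lat 0.3506 z 0.1104 yaw 0.530 tilt 0.0005 | Fout 1.1 Flat -0.9 Fz -1.8 T [0.05 0.02 0.  ]
t 12.2 out 0.4999 lat 0.3507 z 0.1106 yaw 0.530 tilt 0.0009 | Fout 2.2 Flat -0.7 Fz -0.2 T [ 0.25 -0.19 -0.08]
t 12.4 out 0.4992 lat 0.3507 z 0.1108 yaw 0.530 tilt 0.0016 | Fout 5.4 Flat -1.6 Fz 0.7 T [ 0.49 -0.35 -0.07]
```

```bash

python3 -m pendant '[[[0.2,0,-0.02,-0.1,0],[0.2,0,0,0,0]]]' >/dev/null ; python3 g.py ;
python3 -m pendant '[[[0.2,0,-0.02,-0.05,0],[0.2,0,0,0,0]]]' >/dev/null ; python3 g.py &&
python3 -m pendant '[[[0.2,-0.1,0,0,0],[0.2,0,0,0,0]]]' >/dev/null && python3 g.py &&
python3 -m pendant '[[[0.2,-0.1,0,0,0],[0.2,0,0,0,0]]]' >/dev/null && python3 g.py &&
python3 -m pendant '[[[0.2,-0.1,0,0,0],[0.2,0,0,0,0]]]' >/dev/null && python3 g.py
```

```text
t 12.6 out 0.4982 lat 0.3504 z 0.1111 yaw 0.530 tilt -0.0006 | Fout 1.1 Flat -2.0 Fz 0.5 T [ 0.06 -0.    0.01]
t 12.8 out 0.4979 lat 0.3502 z 0.1113 yaw 0.530 tilt -0.0011 | Fout 0.8 Flat 0.5 Fz -1.5 T [-0.02 -0.    0.07]
t 13.0 out 0.4970 lat 0.3502 z 0.1114 yaw 0.530 tilt -0.0007 | Fout 0.9 Flat -0.0 Fz -1.3 T [-0.16  0.04 -0.04]
t 13.2 out 0.4962 lat 0.3502 z 0.1115 yaw 0.530 tilt -0.0004 | Fout 0.1 Flat 0.1 Fz -2.0 T [-0.11  0.11 -0.04]
t 13.4 out 0.4953 lat 0.3502 z 0.1115 yaw 0.530 tilt -0.0002 | Fout 0.3 Flat -0.1 Fz -2.3 T [-0.07  0.08  0.03]
```

```bash

python3 -m pendant '[[[0.2,-0.2,0,-0.03,0],[0.2,0,0,0,0]]]' >/dev/null ; python3 g.py 5&&
python3 -m pendant '[[[0.2,-0.2,0,0,0],[0.2,0,0,0,0]]]' >/dev/null ; python3 g.py 5&&
python3 -m pendant '[[[0.2,-0.2,0,0,0],[0.2,0,0,0,0]]]' >/dev/null && python3 g.py 5&&
python3 -m pendant '[[[0.2,-0.2,0,0,0],[0.2,0,0,0,0]]]' >/dev/null && python3 g.py 5&&
python3 -m pendant '[[[0.2,-0.2,0,0,0],[0.2,0,0,0,0]]]' >/dev/null && python3 g.py 5&&
python3 -m pendant '[[[0.2,-0.2,0,0,0],[0.2,0,0,0,0]]]' >/dev/null && python3 g.py 5&&
python3 -m pendant '[[[0.2,-0.2,0,0,0],[0.2,0,0,0,0]]]' >/dev/null && python3 g.py 5
```

```text
t 13.6 out 0.4931 lat 0.3501 z 0.1117 yaw 0.530 tilt -0.0005 | Fout -0.1 Flat 0.6 Fz -3.4 T [-0.03 -0.07 -0.01]
t 13.8 out 0.4912 lat 0.3502 z 0.1118 yaw 0.530 tilt -0.0003 | Fout -0.2 Flat -0.2 Fz -3.4 T [-0.08 -0.    0.02]
t 14.0 out 0.4893 lat 0.3502 z 0.1119 yaw 0.530 tilt -0.0001 | Fout 0.2 Flat 0.4 Fz -3.3 T [-0.03  0.01 -0.02]
t 14.2 out 0.4873 lat 0.3502 z 0.1119 yaw 0.530 tilt -0.0001 | Fout 0.3 Flat -0.0 Fz -3.4 T [-0.01  0.   -0.06]
t 14.4 out 0.4853 lat 0.3502 z 0.1119 yaw 0.530 tilt -0.0002 | Fout 0.2 Flat -0.3 Fz -2.7 T [-0.08 -0.04 -0.04]
t 14.6 out 0.4833 lat 0.3502 z 0.1119 yaw 0.530 tilt -0.0002 | Fout 0.0 Flat 0.4 Fz -2.7 T [-0.03 -0.02  0.  ]
t 14.8 out 0.4813 lat 0.3502 z 0.1119 yaw 0.530 tilt -0.0001 | Fout 0.2 Flat 0.2 Fz -3.5 T [0.01 0.01 0.  ]
```

Sliding freely, no side load. Continue to just before the shoulder (expected near out ≈ 0.461).

```bash

python3 -m pendant '[[[0.2,-0.3,0,0,0],[0.2,0,0,0,0]]]' >/dev/null ; python3 g.py 5&&
python3 -m pendant '[[[0.2,-0.3,0,0,0],[0.2,0,0,0,0]]]' >/dev/null ; python3 g.py 5&&
python3 -m pendant '[[[0.2,-0.3,0,0,0],[0.2,0,0,0,0]]]' >/dev/null && python3 g.py 5&&
python3 -m pendant '[[[0.2,-0.3,0,0,0],[0.2,0,0,0,0]]]' >/dev/null && python3 g.py 5&&
python3 -m pendant '[[[0.2,-0.2,0,0,0],[0.2,0,0,0,0]]]' >/dev/null && python3 g.py 5&&
python3 -m pendant '[[[0.2,-0.1,0,0,0],[0.2,0,0,0,0]]]' >/dev/null && python3 g.py 3&&
python3 -m pendant '[[[0.2,-0.1,0,0,0],[0.2,0,0,0,0]]]' >/dev/null && python3 g.py 3&&
python3 -m pendant '[[[0.2,-0.1,0,0,0],[0.2,0,0,0,0]]]' >/dev/null && python3 g.py 3&&
python3 -m pendant '[[[0.2,-0.1,0,0,0],[0.2,0,0,0,0]]]' >/dev/null && python3 g.py 3
```

```text
t 15.0 out 0.4781 lat 0.3502 z 0.1119 yaw 0.530 tilt -0.0003 | Fout 0.0 Flat -0.7 Fz -2.0 T [-0.03 -0.06 -0.03]
t 15.2 out 0.4752 lat 0.3502 z 0.1119 yaw 0.530 tilt -0.0002 | Fout 0.0 Flat 0.5 Fz -2.0 T [-0.03  0.03  0.03]
t 15.4 out 0.4722 lat 0.3502 z 0.1119 yaw 0.530 tilt -0.0002 | Fout 1.0 Flat -0.2 Fz -3.3 T [-0.   -0.03  0.  ]
t 15.6 out 0.4692 lat 0.3502 z 0.1119 yaw 0.530 tilt -0.0002 | Fout -0.1 Flat -0.9 Fz -3.1 T [-0.05 -0.02  0.02]
t 15.8 out 0.4673 lat 0.3502 z 0.1119 yaw 0.530 tilt -0.0001 | Fout -0.2 Flat 0.2 Fz -2.5 T [-0.01  0.03  0.01]
t 16.0 out 0.4664 lat 0.3502 z 0.1119 yaw 0.530 tilt -0.0000 | Fout -0.4 Flat -0.4 Fz -2.8 T [-0.06  0.01 -0.  ]
t 16.2 out 0.4654 lat 0.3502 z 0.1119 yaw 0.530 tilt -0.0001 | Fout 0.7 Flat -0.1 Fz -3.0 T [-0.03 -0.01 -0.04]
t 16.4 out 0.4644 lat 0.3502 z 0.1119 yaw 0.530 tilt -0.0001 | Fout 0.3 Flat -0.1 Fz -2.9 T [-0.03 -0.01  0.02]
t 16.6 out 0.4634 lat 0.3502 z 0.1119 yaw 0.530 tilt -0.0001 | Fout -0.1 Flat -0.6 Fz -2.9 T [-0.02  0.01  0.07]
```

```bash

python3 -m pendant '[[[0.2,-0.1,0,0,0],[0.2,0,0,0,0]]]' >/dev/null ; python3 g.py 3&&
python3 -m pendant '[[[0.2,-0.1,0,0,0],[0.2,0,0,0,0]]]' >/dev/null && python3 g.py 3&&
python3 -m pendant '[[[0.2,-0.1,0,0,0],[0.2,0,0,0,0]]]' >/dev/null && python3 g.py 3&&
python3 -m pendant '[[[0.2,-0.1,0,0,0],[0.2,0,0,0,0]]]' >/dev/null && python3 g.py 3&&
python3 -m pendant '[[[0.2,-0.1,0,0,0],[0.2,0,0,0,0]]]' >/dev/null && python3 g.py 3&&
python3 -m pendant '[[[0.2,-0.1,0,0,0],[0.2,0,0,0,0]]]' >/dev/null && python3 g.py 3&&
python3 -m pendant '[[[0.2,-0.1,0,0,0],[0.2,0,0,0,0]]]' >/dev/null && python3 g.py 3&&
python3 -m pendant '[[[0.2,-0.1,0,0,0],[0.2,0,0,0,0]]]' >/dev/null && python3 g.py 3
```

```text
t 16.8 out 0.4632 lat 0.3501 z 0.1121 yaw 0.531 tilt 0.0016 | Fout 5.1 Flat 0.3 Fz -5.2 T [ 0.41 -0.74  0.09]
```

```bash

python3 -m pendant '[[[0.2,-0.05,0,0,0],[0.2,0,0,0,0]]]' >/dev/null ; python3 g.py 8&&
python3 -m pendant '[[[0.2,-0.03,0,0,0],[0.2,0,0,0,0],[0.2,0,0,0,0]]]' >/dev/null && python3 g.py 8
```

```text
t 17.0 out 0.4632 lat 0.3501 z 0.1122 yaw 0.531 tilt 0.0024 | Fout 6.9 Flat 0.2 Fz -6.5 T [ 0.68 -1.15  0.12]
t 17.3 out 0.4632 lat 0.3501 z 0.1122 yaw 0.531 tilt 0.0029 | Fout 8.7 Flat 0.4 Fz -6.6 T [ 0.84 -1.33  0.12]
```

```bash

python3 -m pendant '[[[0.2,-0.03,0,0,0],[0.2,0,0,0,0],[0.2,0,0,0,0],[0.2,0,0,0,0],[0.2,0,0,0,0]]]' >/dev/null ; python3 g.py 14
python3 -m pendant '[[[0.2,0.25,0,0,0],[0.2,0.3,0,0,0],[0.2,0.5,0,0,0],[0.2,0.5,0,0,0],[0.2,0.5,0,0,0],[0.2,0.5,0,0,0],[0.2,0,0,0,0]]]' >/dev/null ; python3 g.py 14
```

```text
t 17.8 out 0.4632 lat 0.3501 z 0.1123 yaw 0.531 tilt 0.0035 | Fout 9.7 Flat 0.1 Fz -6.1 T [ 0.9  -1.56  0.1 ]
t 18.5 out 0.4876 lat 0.3501 z 0.1119 yaw 0.531 tilt 0.0002 | Fout -0.4 Flat 0.0 Fz -2.5 T [-0.01 -0.01  0.01]
```

```bash

python3 -m pendant '[[[0.2,1,0,0,0],[0.2,2,0,0,0],[0.2,2.5,0,0,0],[0.2,2.5,0,0,0],[0.2,2,0,-1,0],[0.2,0,0,-3,0],[0.2,0,0,-4,0],[0.2,0,0,-4,0]]]' >/dev/null
python3 -m pendant '[[[0.2,0,0,0,-8],[0.2,0,0,0,-8],[0.2,0,0,0,-8],[0.2,0,0,0,-8],[0.2,0,0,0,-8],[0.2,0,0,0,-8],[0.2,0,0,0,-8],[0.2,0,0,0,-8]]]' >/dev/null
python3 -m pendant '[[[0.2,0,0,0,-8],[0.2,0,0,0,-8],[0.2,0,0,0,-8],[0.2,0,0,0,-8],[0.2,0,0,0,-8],[0.2,0,0,0,-8],[0.2,0,0,0,-8],[0.2,0,0,0,-8]]]' >/dev/null
python3 -m pendant '[[[0.2,0,0,0,-8],[0.2,0,0,0,-8],[0.2,0,0,0,-8],[0.2,0,0,0,-8],[0.2,0,0,0,-8],[0.2,0,0,0,-8],[0.2,0,0,0,-4],[0.2,0,0,0,0]]]' 
python3 to.py ; python3 g.py
python3 -c "
from math import *
for o in(.56,.51): print(o*cos(.53)+.3501*sin(.53),o*sin(.53)-.3501*cos(.53))"
```

```text
t: 21.7
tool_pos: [0.6836, -0.0052, 0.2317]
orientation: [0.825, -3.031, -0.0]
force: [0.1, 0.3, -3.4]
opening: 0.0298
gripper_force: 40.0
t 21.7 p [ 0.6836 -0.0052  0.2317] yaw -2.6102 tilt [-0.0002  0.0001] q6 -2.18 F [ 0.1  0.3 -3.4] grip 40.0 0.0298
t 21.7 out 0.5873 lat 0.3501 z 0.2317 yaw -2.610 tilt -0.0001 | Fout 0.2 Flat -0.3 Fz -3.4 T [ 0.06 -0.12 -0.01]
0.6601591822440832 -0.01897008431250352
0.617018828718345 -0.04424675137274586
```

```bash

python3 -m pendant '[[[0.2,0,0,3,0],[0.2,0,0,3,0],[0.2,0,0,3,0],[0.2,0,0,2,0],[0.2,0,0,0.98,0],[0.2,0,0,0,0],[0.2,0,0,0,0],[0.2,0,0,0,0]]]' >/dev/null; python3 g.py &&
python3 -m pendant '[[[0.2,2,0,0,0],[0.2,2,0,0,0],[0.2,2,0,0,0],[0.2,1.5,0,0,0],[0.2,0.5,0,0,0],[0.2,0,0,0,0],[0.2,0,0,0,0]]]' >/dev/null; python3 g.py
```

```text
t 22.5 out 0.5880 lat 0.3509 z 0.1144 yaw -2.612 tilt 0.0026 | Fout 0.3 Flat 0.3 Fz -2.9 T [ 0.07 -0.12  0.02]
t 23.2 out 0.5079 lat 0.3505 z 0.1131 yaw -2.611 tilt 0.0016 | Fout 0.7 Flat -0.4 Fz -3.5 T [ 0.09 -0.13 -0.02]
```

```bash

python3 -m pendant '[[[0.2,0.5,0,0,0],[0.2,0.5,0,0,0],[0.2,0,0,0,0],[0.2,0,0,0,0]]]' >/dev/null; python3 g.py &&
python3 -m pendant '[[[0.2,0.2,0,0,0],[0.2,0.2,0,0,0],[0.2,0,0,0,0],[0.2,0,0,0,0]]]' >/dev/null; python3 g.py &&
python3 -m pendant '[[[0.2,0.2,0,0,0],[0.2,0,0,0,0],[0.2,0,0,0,0]]]' >/dev/null; python3 g.py &&
python3 -m pendant '[[[0.2,0.1,0,0,0],[0.2,0,0,0,0]]]' >/dev/null && python3 g.py 3 &&
python3 -m pendant '[[[0.2,0.1,0,0,0],[0.2,0,0,0,0]]]' >/dev/null && python3 g.py 3 &&
python3 -m pendant '[[[0.2,0.1,0,0,0],[0.2,0,0,0,0]]]' >/dev/null && python3 g.py 3 &&
python3 -m pendant '[[[0.2,0.1,0,0,0],[0.2,0,0,0,0]]]' >/dev/null && python3 g.py 3 &&
python3 -m pendant '[[[0.2,0.1,0,0,0],[0.2,0,0,0,0]]]' >/dev/null && python3 g.py 3
```

```text
t 23.6 out 0.4968 lat 0.3502 z 0.1120 yaw -2.611 tilt -0.0001 | Fout 0.0 Flat 0.1 Fz -3.9 T [ 0.07 -0.13 -0.04]
t 24.0 out 0.4929 lat 0.3502 z 0.1121 yaw -2.611 tilt 0.0000 | Fout -0.2 Flat -0.8 Fz -3.4 T [ 0.09 -0.13 -0.07]
t 24.3 out 0.4908 lat 0.3502 z 0.1121 yaw -2.611 tilt 0.0000 | Fout -1.3 Flat 0.5 Fz -2.9 T [ 0.11 -0.16  0.02]
t 24.5 out 0.4898 lat 0.3502 z 0.1121 yaw -2.611 tilt -0.0001 | Fout 0.3 Flat 0.8 Fz -2.6 T [ 0.04 -0.12  0.01]
t 24.7 out 0.4888 lat 0.3502 z 0.1121 yaw -2.611 tilt -0.0001 | Fout 0.3 Flat -0.5 Fz -2.5 T [ 0.1  -0.13  0.  ]
t 24.9 out 0.4878 lat 0.3502 z 0.1121 yaw -2.611 tilt -0.0001 | Fout -0.1 Flat -0.1 Fz -3.5 T [ 0.08 -0.06  0.  ]
t 25.1 out 0.4868 lat 0.3502 z 0.1121 yaw -2.611 tilt -0.0001 | Fout -0.6 Flat -0.4 Fz -4.1 T [ 0.1  -0.19 -0.03]
t 25.3 out 0.4862 lat 0.3502 z 0.1123 yaw -2.611 tilt 0.0009 | Fout 2.3 Flat -0.2 Fz -4.3 T [ 0.38 -0.51 -0.  ]
```

```bash

python3 -m pendant '[[[0.2,0.07,0,0,0],[0.2,0,0,0,0],[0.2,0,0,0,0]]]' >/dev/null; python3 g.py 9 &&
python3 -m pendant '[[[0.2,0.05,0,0,0],[0.2,0,0,0,0],[0.2,0,0,0,0]]]' >/dev/null; python3 g.py 9 &&
python3 -m pendant '[[[0.2,0.03,0,0,0],[0.2,0,0,0,0],[0.2,0,0,0,0]]]' >/dev/null; python3 g.py 9 &&
python3 -m pendant '[[[0.2,0.03,0,0,0],[0.2,0,0,0,0],[0.2,0,0,0,0]]]' >/dev/null; python3 g.py 9
```

```text
t 25.6 out 0.4862 lat 0.3501 z 0.1124 yaw -2.611 tilt 0.0020 | Fout 6.5 Flat -0.1 Fz -4.6 T [ 0.7  -0.96  0.07]
t 25.9 out 0.4862 lat 0.3502 z 0.1126 yaw -2.611 tilt 0.0030 | Fout 8.5 Flat 0.1 Fz -5.5 T [ 0.84 -1.39  0.1 ]
t 26.2 out 0.4862 lat 0.3501 z 0.1126 yaw -2.611 tilt 0.0035 | Fout 8.1 Flat -0.5 Fz -6.1 T [ 1.   -1.55  0.11]
t 26.5 out 0.4861 lat 0.3501 z 0.1127 yaw -2.611 tilt 0.0041 | Fout 10.6 Flat -0.9 Fz -5.6 T [ 1.09 -1.74  0.09]
```

```bash

python3 -m pendant '[[[0.2,0,0,0,0],[0.2,0,0,0,0],[0.2,0,0,0,0],[0.2,0,0,0,0]]]' >/dev/null; python3 g.py 14
python3 -m pendant '[[[0.2,-0.3,0,0,0],[0.2,-1,0,0,0],[0.2,-2.5,0,0,0],[0.2,-2.5,0,0,0],[0.2,-2.5,0,0,0],[0.2,-1.5,0,0,0],[0.2,0,0,-2,0],[0.2,0,0,-4,0]]]' >/dev/null
python3 -m pendant '[[[0.2,0,0,-4,0],[0.2,0,0,-4,0],[0.2,0,0,0,-8.34],[0.2,0,0,0,-8.34],[0.2,0,0,0,-8.34],[0.2,0,0,0,-8.34],[0.2,0,0,0,-8.34],[0.2,0,0,0,-8.34]]]' >/dev/null
python3 -m pendant '[[[0.2,0,0,0,0],[0.2,0,0,0,0]]]'  >/dev/null
python3 to.py .4459 .2689 .24 -1.7369
```

```text
t 26.9 out 0.4862 lat 0.3501 z 0.1127 yaw -2.611 tilt 0.0041 | Fout 10.5 Flat 0.1 Fz -6.6 T [ 1.14 -1.71  0.08]
t 28.7 p [0.6749 0.0987 0.2435] yaw -1.9368 tilt [ 0.0106 -0.0964] q6 -2.66 F [-0.5 -1.2 -3.7] grip 40.0 0.0299
shift cm [-7.7  27.43 -1.54]
roll deg -11.45
```

```bash

python3 -m pendant '[[[0.2,0,0,0,8],[0.2,0,0,0,8],[0.2,0,0,0,8],[0.2,0,0,0,0],[0.2,0,0,0,0]]]'
python3 to.py .4459 .2689 .24 -1.7369; python3 g.py
```

```text
t: 29.2
tool_pos: [0.6755, 0.0958, 0.2441]
orientation: [1.194, -2.873, 0.145]
force: [0.0, -0.3, -2.8]
opening: 0.0296
gripper_force: 40.0
t 29.2 p [0.6755 0.0958 0.2441] yaw -2.356 tilt [ 0.0113 -0.0963] q6 -2.24 F [ 0.  -0.3 -2.8] grip 40.0 0.0296
shift cm [ 3.96 28.44 -1.52]
roll deg -35.47
t 29.2 out 0.6313 lat 0.2588 z 0.2441 yaw -2.356 tilt -0.0389 | Fout -0.1 Flat 0.3 Fz -2.8 T [ 0.17 -0.16 -0.01]
```

```bash

python3 -m pendant '[[[0.2,0.56,4.06,-0.22,0],[0.2,0.56,4.06,-0.22,0],[0.2,0.56,4.06,-0.22,0],[0.2,0.56,4.06,-0.22,0],[0.2,0.56,4.06,-0.22,0],[0.2,0.56,4.06,-0.22,0],[0.2,0.56,4.06,-0.22,0],[0.2,0,0,0,0]]]' >/dev/null
python3 to.py .4461 .2673 .24 -1.7369
python3 -m pendant '[[[0.2,0,0,0,-7],[0.2,0,0,0,-7],[0.2,0,0,0,-7],[0.2,0,0,0,-7],[0.2,0,0,0,-7],[0.2,0,0,0,0],[0.2,0,0,0,0]]]' >/dev/null
python3 to.py .4461 .2673 .10 -1.7369
```

```text
t 30.0 p [0.4434 0.2733 0.2405] yaw -2.3511 tilt [ 0.011  -0.0945] q6 -1.85 F [ 0.8 -0.6 -3.1] grip 40.0 0.0301
shift cm [ 0.23 -0.61  0.11]
roll deg -35.19
t 30.7 p [0.4469 0.2703 0.2403] yaw -1.7492 tilt [ 0.0117 -0.0962] q6 -2.45 F [ 1.1  0.  -2.8] grip 40.0 0.0299
shift cm [-0.99  0.43 13.99]
roll deg -0.71
```

```bash

python3 -m pendant '[[[0.2,-0.2,0.1,3,-0.7],[0.2,-0.3,0.13,4,0],[0.2,-0.3,0.1,4,0],[0.2,-0.2,0.1,3,0],[0.2,0,0,0,0],[0.2,0,0,0,0],[0.2,0,0,0,0],[0.2,0,0,0,0]]]' >/dev/null
python3 to.py .4461 .2673 .06 -1.7369
```

```text
t 31.5 p [0.4471 0.2687 0.1024] yaw -1.7349 tilt [ 0.0152 -0.0941] q6 -2.45 F [ 0.2 -0.5 -2.3] grip 40.0 0.0296
shift cm [-0.23  0.21  4.23]
roll deg 0.12
```

```bash

python3 -m pendant '[[[0.2,-0.1,0.1,1.5,0],[0.2,-0.1,0.1,1.5,0],[0.2,0,0,1.2,0],[0.2,0,0,0,0],[0.2,0,0,0,0],[0.2,0,0,0,0],[0.2,0,0,0,0]]]' >/dev/null
python3 to.py .4461 .2673 .036 -1.7369
```

```text
t 32.2 p [0.4448 0.2663 0.0584] yaw -1.7343 tilt [ 0.0126 -0.0956] q6 -2.44 F [ 0.3 -0.3 -3.2] grip 40.0 0.0297
shift cm [-0.32 -0.05  2.22]
roll deg 0.15
```

```bash

python3 -m pendant '[[[0.2,-0.1,-0.05,0.8,0],[0.2,-0.1,0,0.8,0],[0.2,0,0,0.5,0],[0.2,0,0,0,0],[0.2,0,0,0,0],[0.2,0,0,0,0],[0.2,0,0,0,0]]]' >/dev/null
python3 to.py .4461 .2673 .0335 -1.7369
python3 - <<'E'
from h import *
a=cam("top")["img"][190:270,200:320]; b=cam("scene")["img"][150:240,330:450]
cv2.imwrite("pics/place.png",np.hstack([cv2.resize(a[:,:107],(400,300),interpolation=2),cv2.resize(b,(400,300),interpolation=2)]))
E
```

```text
t 32.9 p [0.4456 0.2661 0.037 ] yaw -1.7342 tilt [ 0.012  -0.0958] q6 -2.44 F [ 0.3  1.  -3.4] grip 40.0 0.0293
shift cm [-0.16 -0.02  0.34]
roll deg 0.15
```

View pics/place.png

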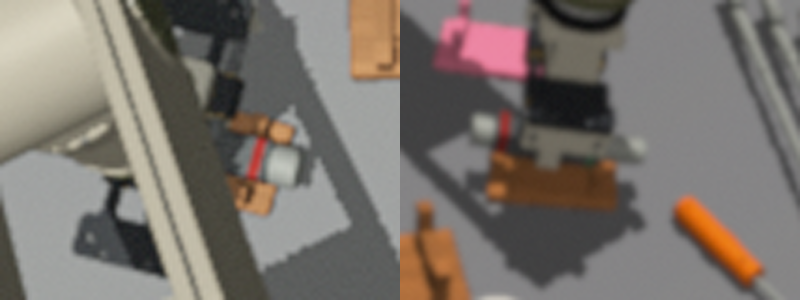

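The gauge now sits over the notches, with the red no-go end at the left and pitched slightly up (right crop, 485,127). I'll ease the grip and lower, so that it levels itself in the saddles.

```bash

python3 -m pendant '[[[0.2,-0.1,0,0.25,0],[0.2,0,0,0,0],[0.2,0,0,0,0]]]' 10 >/dev/null; python3 to.py
python3 -m pendant '[[[0.2,0,0,0.15,0],[0.2,0,0,0,0]]]' >/dev/null; python3 to.py
python3 -m pendant '[[[0.2,0,0,0.1,0],[0.2,0,0,0,0]]]' >/dev/null; python3 to.py
python3 -m pendant '[[[0.2,0,0,0.1,0],[0.2,0,0,0,0]]]' >/dev/null; python3 to.py .4461 .2673 .0295
```

```text
t 33.3 p [0.4454 0.2666 0.0339] yaw -1.7342 tilt [ 0.0112 -0.0963] q6 -2.44 F [ 0.1 -1.  -2.9] grip 10.0 0.0298
t 33.5 p [0.4457 0.2665 0.0326] yaw -1.7342 tilt [ 0.0117 -0.0961] q6 -2.44 F [-0.9 -0.8 -1.8] grip 10.0 0.0299
t 33.7 p [0.4457 0.2664 0.0317] yaw -1.7342 tilt [ 0.0118 -0.0962] q6 -2.44 F [ 0.3 -1.2  0.6] grip 10.0 0.0298
t 33.9 p [0.4458 0.2663 0.0306] yaw -1.7343 tilt [ 0.0118 -0.0961] q6 -2.44 F [ 0.4 -1.7  0.1] grip 10.0 0.0299
shift cm [-0.12 -0.01  0.1 ]
```

```bash

python3 -m pendant '[[[0.2,0,0,0.1,0],[0.2,0,0,0,0]]]' >/dev/null; python3 to.py
python3 -m pendant '[[[0.36,0,0,0,0],[0.4,0,0,0,0],[0.6,0,0,0,0],[1,0,0,0,0],[1,0,0,0,0],[1,0,0,0,0],[1,0,0,0,0],[1,0,0,0,0]]]' >/dev/null; python3 to.py
```

```text
t 34.1 p [0.4457 0.2662 0.0295] yaw -1.7343 tilt [ 0.0117 -0.0962] q6 -2.44 F [ 0.2 -1.3 -1.3] grip 10.0 0.0301
t 34.9 p [0.4456 0.2662 0.0296] yaw -1.7342 tilt [ 0.0115 -0.0961] q6 -2.44 F [ 0.7 -0.3 -0.1] grip 0.0 0.0807
```

```bash

python3 -m pendant '[[[1,0,0,-0.5,0],[1,0,0,-1,0],[1,0,0,-3,0],[1,0,0,-4,0],[1,0,0,-5,0],[1,0,0,-5,0],[1,0,0,-5,0],[1,0,0,-3,0]]]' >/dev/null
python3 -m pendant '[[[1,4,0,0,0],[1,4,0,0,0],[1,4,0,0,0],[1,4,0,0,0],[1,4,0,0,0],[1,4,0,0,0],[1,4,0,0,0],[1,0,0,0,0]]]' 
python3 - <<'E'
from h import *
c=cam("top"); a=c["img"]; b=cam("scene")["img"]
z=lambda im,x,y:cv2.resize(im[y:y+60,x:x+80],(400,300),interpolation=2)
o=cv2.imread("pics/scene0.png"); 
cv2.imwrite("pics/end.png",np.vstack([np.hstack([z(a,216,195),z(b,335,175)]),np.hstack([cv2.resize(a,(400,250)),cv2.resize(b,(400,250))])]))
E
```

```text
t: 36.5
tool_pos: [0.3729, 0.0912, 0.3163]
orientation: [1.874, -2.421, 0.218]
force: [0.9, 0.4, 0.7]
opening: 0.0925
gripper_force: 0.0
```

View pics/end.png

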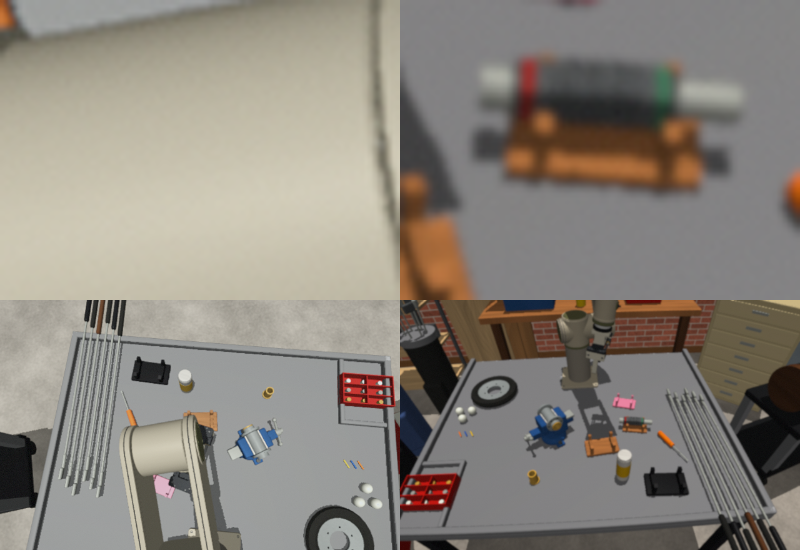

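The gauge lies level in both notches, turned end for end: red at (530,90) and green at (665,92) in the upper right crop. The handle is within a few millimetres of the stand's middle, the bystanders haven't moved, and the gripper touches nothing. I'm handing in.

```bash
python3 -c "
from plant import robot
print(robot.close_job())"
```

```text
the job is handed in; nothing more can be done
None
```

The job is handed in, with no verdict returned: the go end seated at about 10 N, the no-go end was held on the bush's mouth at about 10.5 N without entering, and the gauge is back in its stand the other way round, all in about 37 s.

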